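# Put the last two tall candles away in the flapped candle drawer

## Robot

A 6-joint arm with a two-finger parallel gripper is mounted at the origin on the work surface. World frame = base frame: x ahead of the robot, y to its left, z up, the work surface at z = 0. Lengths are in m, angles in rad, forces in N, time in s.
With the tool pointing down it reaches from about 0.25 to 0.775 m from the base axis. Payload 4 kg.
Tool frame: the origin (TCP) lies midway between the tips of the shut fingers; the grasp point (between the pads) lies 19 mm behind it; z points along the fingers, y is the direction in which the jaws open and shut (so a half turn about z gives the same grasp; the last joint's range is limited). The gripper opens to 94 mm and grips with 3 to 60 N. Pads are 16 mm wide; open, the fingers measure 119 mm over their backs; the gripper's body (75 mm by 177 mm) begins 78 mm behind the grasp point.
Start: joints at [-1.272, 0.087, 1.371, -0, 1.684, -0.103], TCP at [0.215, -0.506, 0.206] pointing down, gripper open.
Joint ranges: [-3.1, 3.1], [-0.76, 2.03], [0.27, 2.55], [-1.08, 4.22], [0.17, 2.65], [-2.57, 2.57]. Speed limits (rad/s): [2.79, 2.79, 3.14, 3.14, 3.14, 3.14].

## Interface

Orientations are given as a unit quaternion [w, x, y, z].
In Python, from cell import arm gives the robot as it stands.
- The arm moves only by the tool send_rows, never from a script. Its argument "motion" is one flat list of numbers, 6 for each row, row after row: the shift along the tool's x, y, z scaled (see below), then the turn, a rotation vector about the tool's x, y, z scaled (see below). In form: [tx, ty, tz, ax, ay, az, tx, ty, tz, ax, ay, az, ...]. A call has 1 to 12 rows; each row shifts and turns the commanded pose from where the row before left it, along the tool's axes as they then stand; what a row does not reach is not made up. The controller multiplies each number of a shift by 50 mm and each number of a turn by pi rad. A row lasts 1/10 s, in which the tool goes at most 50 mm and 8.59 degrees, less where a joint would pass 70% of its speed; a pose out of reach is approached as far as the arm can. A call with a number of a shift or a turn outside -1 to 1 is refused whole. A call with a gripper value outside its range is refused whole. "hand" is the gripper command: -1 is shut, 1 is fully open, values between are in proportion, set as the call begins (left out, the last holds). The fingers move at their own pace and stop on an object; "squeeze" is the grip in N (left out, the last holds). Time passes only in rows, so rows that do not move let the fingers close. It gives the time, the measured TCP pose, the force and the opening at its end, in the units of the state.
- arm.read_state(): the state, without advancing time (a new reading comes with each control period).
- arm.read_camera(name): name is "scene" or "top"; returns a dict with "pixels" (420x560x3 uint8, blue, green, red), "K" (3x3 intrinsics, pixels), "dist_coeffs" ([k1, k2, p1, p2, k3] as OpenCV has them; the pictures are not rectified), "world_from_camera" (4x4, takes a point from camera to world coordinates). Camera axes: x right, y up, looking along -z (the intrinsics and any distortion apply to the point x, -y, -z); pixel columns grow to the right and rows downward; lengths in m; the calibration is good to about 2 mm. A picture is of the moment at which its call begins. There is no depth.
- arm.job_done(): hands the job in, once; it reports no verdict.
The state is a dict: "clock": time; "joint_positions": joint angles; "joint_velocities": joint speeds; "joint_torque": joint torques, N m; "eef_pos": TCP position; "tool_rot": TCP orientation; "ft_force": force on the tool from outside, world axes, zero at the start; "ft_torque": the same for the moment, N m; "gripper_width": finger opening in m.
Only numpy, scipy, OpenCV 4.12 (cv2) and the standard library are available. Lean on these libraries where they do the work, as an engineer would, in place of code of your own. Each camera call takes 0.05 s, during which the arm holds its last target.

## Task

Pull the candle drawer all the way out, then feel through the flaps for its two empty pockets and stand one of the two tall candles in each, lowered onto the pocket's floor and not dropped. Leave the drawer out and do not shift or knock over the jar, mug, bottle and reel standing about.

Things in the scene. Friction and masses are not known exactly. Their poses are not given: they have to be found in the camera images.
- drawer (a joint): how far the drawer is pulled out, m: 0 shut, 0.200 at its stop; it slides level along its own -x, roughly towards the robot, and stays where it is left (needs about 3 N)
- handle (a point): middle of the drawer's steel bar handle, on the bar's axis. The bar is 12 mm thick, 120 mm long along the drawer's y, level, 44 mm out from the drawer front (38 mm of free gap behind it), 38 mm below the cabinet's top, with a post at each end. The cabinet is plywood, 270 x 264 x 146 mm, fixed; its front plane is 56 mm beyond the shut bar. Axes as the pockets
- drawer_floor (a point): on the drawer's inner floor, midway between its six pockets (2 rows along x, 3 columns along y), 95 mm below the flap tops; moves with the drawer. The front row is 37 mm nearer the robot, the rear row 37 mm further; the columns are at y +74, 0, -74 mm. Same axes as the pockets
- candle_a: tall ivory pillar candle, upright, 48 mm diameter, 150 mm tall, 0.2 to 0.35 kg; origin at the centre of its underside, z up its axis. Its top stays about 59 mm above the flaps once it stands in a pocket
- candle_b: the second tall candle, just like candle_a. The two empty pockets it and candle_a are for, different every time, hold only a loose 4 mm cork pad: their flaps give all the way. From outside all six look alike
- jar: bystander: squat glass jar with a steel lid, 68 mm diameter, 95 mm tall; origin under its centre
- mug: bystander: white mug, 76 mm diameter, 90 mm tall, with a handle; origin under its centre
- glue: bystander: white plastic bottle, 60 mm diameter, 150 mm tall; origin under its centre
- reel: bystander: empty wooden reel standing on one flange, 100 mm diameter, 60 mm tall; origin under its centre
- pocket0 (a point): front row, left column (as seen by the robot): centre of the mouth of pocket 0, level with the top of its shut flaps; moves with the drawer. Axes: x away from the robot (drawer opens to -x), y left, z up. Every pocket is 70 x 70 mm, 95 mm deep from flap tops to floor. The rear row's three pockets are the same, 74 mm further along x
- pocket1 (a point): front row, middle column (as seen by the robot): centre of the mouth of pocket 1, level with the top of its shut flaps; moves with the drawer. Axes: x away from the robot (drawer opens to -x), y left, z up. Each pocket is covered by two 3 mm grey trap flaps, hinged at its front and rear edges and meeting along the middle; they swing down and spring back, at under 3 N
- pocket2 (a point): front row, right column (as seen by the robot): centre of the mouth of pocket 2, level with the top of its shut flaps; moves with the drawer. Axes: x away from the robot (drawer opens to -x), y left, z up. Four of the six pockets hold a short candle (58 mm diameter, 78 mm tall) hidden by the flaps: pressed at the middle, these flaps stop hard after about 14 mm
Things that resemble listed ones, but are neither listed nor needed, are in the scene too. Leave any orange look-alike of the candle_b alone. Leave any red look-alike of the candle_a alone.

How it is judged:
On the way:
1. the drawer is pulled out to its stop (at least 185 of 200 mm) (value of joint drawer above 0.185 m), for 0.2 s.
At the end, for the whole second after the job is handed in: Both tall candles stand in pockets of the drawer, undersides within 16 mm of the drawer's floor, upright within 0.15 rad and at rest, with the drawer still at least 160 mm out. Which empty pocket takes which candle does not matter (value of joint drawer above 0.16 m and z of candle_a in the frame of drawer_floor between -0.01 and 0.016 m and x of candle_a in the frame of drawer_floor between -0.075 and 0.075 m and y of candle_a in the frame of drawer_floor between -0.11 and 0.11 m and angle between each of candle_a, candle_b's own z axis and vertical below 0.15 rad and linear speed of each of candle_a, candle_b below 0.02 m/s and z of candle_b in the frame of drawer_floor between -0.01 and 0.016 m and x of candle_b in the frame of drawer_floor between -0.075 and 0.075 m and y of candle_b in the frame of drawer_floor between -0.11 and 0.11 m); the robot touches nothing.
It fails at once if a tall candle is dropped into a pocket (faster than 0.6 m/s while its foot is below the flaps) ((linear speed of candle_a above 0.6 m/s and z of candle_a in the frame of drawer_floor below 0.09 m and horizontal distance between candle_a and drawer_floor below 0.14 m) or (linear speed of candle_b above 0.6 m/s and z of candle_b in the frame of drawer_floor below 0.09 m and horizontal distance between candle_b and drawer_floor below 0.14 m)).
It fails at once if the jar, mug, bottle or reel is shifted by more than 40 mm or tipped over (distance of any of jar, mug, glue, reel from where it was at the start of the episode above 0.04 m or angle between any of jar, mug, glue, reel's own z axis and vertical above 0.5 rad).
It also fails if it takes over 72 s, if anything falls off the work surface, if the arm or the gripper's body presses on something with over 40 N, if the wrist force passes 120 N, or if a joint passes its speed limit or range.

## Working session

There is one attempt and no reset: what is moved stays moved. The work goes in short steps, Python scripts to look and compute and a tool call to move; the robot and the scene stay as the last step left them, time stands still between calls to the robot, and variables do not carry over. Pictures are saved under pics/ and viewed, and the job is handed in when it is done.

Besides the shell and the picture viewer there is one more tool, called after "Request:" by a JSON object that holds its "fn" and its "kwargs". send_rows: Moves the arm, as the interface text tells. Its arguments: {"type":"object","properties":{"motion":{"type":"array"},"hand":{"type":"number"},"squeeze":{"type":"number"}},"required":["motion"]}

```bash
ls -la; mkdir -p pics
cat > h.py <<'E'
import numpy as np, cv2
from cell import arm
def cam(name,fn=None):
    c=arm.read_camera(name)
    if fn: cv2.imwrite('pics/'+fn,c['pixels'])
    return c
def ray(c,uv):
    p=cv2.undistortPoints(np.array([[uv]],float),np.array(c['K'],float),np.array(c['dist_coeffs'],float))[0,0]
    T=np.array(c['world_from_camera']); d=T[:3,:3]@np.array([p[0],-p[1],-1.]); return T[:3,3],d/np.linalg.norm(d)
def onz(c,uv,z):
    o,d=ray(c,uv); return o+d*(z-o[2])/d[2]
def proj(c,P):
    T=np.array(c['world_from_camera']); q=T[:3,:3].T@(np.array(P,float)-T[:3,3]); q=np.array([q[0],-q[1],-q[2]])
    return cv2.projectPoints(q.reshape(1,1,3),np.zeros(3),np.zeros(3),np.array(c['K'],float),np.array(c['dist_coeffs'],float))[0].ravel()
def tri(c1,u1,c2,u2):
    o1,d1=ray(c1,u1);o2,d2=ray(c2,u2)
    A=np.array([d1,-d2]).T; s=np.linalg.lstsq(A,o2-o1,rcond=None)[0]
    a=o1+d1*s[0];b=o2+d2*s[1]; return (a+b)/2,np.linalg.norm(a-b)
E
python3 - <<'E'
from h import *
import pickle
a=cam('scene','s0.png');b=cam('top','t0.png')
pickle.dump((a,b),open('c0.pkl','wb'))
for c in(a,b): print(np.round(c['K'],1).tolist(),c['dist_coeffs'],np.round(c['world_from_camera'],3).tolist())
print(arm.read_state())
E
```

```text
total 12
drwxr-xr-x  3 agent agent 4096 Dec  6 18:08 .
drwxr-xr-x 23 root  root  4096 Dec  6 18:08 ..
drwxr-xr-x  2 agent agent 4096 Dec  6 18:08 pics
[[510.0, 0.0, 277.6], [0.0, 510.0, 207.4], [0.0, 0.0, 1.0]] [-0.13053378  0.          0.          0.          0.        ] [[-0.8, -0.335, 0.497, 1.246], [0.599, -0.442, 0.668, 0.901], [-0.004, 0.832, 0.555, 0.86], [0.0, 0.0, 0.0, 1.0]]
[[465.2, 0.0, 274.8], [0.0, 465.2, 204.3], [0.0, 0.0, 1.0]] [-0.01646809  0.          0.          0.          0.        ] [[-0.002, 0.995, -0.097, 0.452], [-1.0, -0.004, -0.02, 0.0], [-0.02, 0.097, 0.995, 1.207], [0.0, 0.0, 0.0, 1.0]]
{'clock': 0.1, 'joint_positions': array([-1.27208968e+00,  8.78866397e-02,  1.37206376e+00, -1.88363295e-05,
        1.68361500e+00, -1.03105560e-01]), 'joint_velocities': array([ 1.75113345e-04, -7.42552776e-05, -2.49771444e-03,  1.43993356e-03,
        1.14008531e-03, -6.39885391e-04]), 'joint_torque': array([ 2.59180058e-03, -3.41254342e+01, -3.03300548e+01,  7.22238561e-02,
        3.05058213e-02, -9.90691569e-05]), 'eef_pos': array([ 0.21494044, -0.50573187,  0.20443817]), 'tool_rot': array([-9.80746140e-04,  9.79885893e-01,  1.99556166e-01, -1.05628770e-04]), 'ft_force': array([ 0.34078479,  0.733315  , -0.21595487]), 'ft_torque': array([-0.02515837, -0.01260579,  0.05782162]), 'gripper_width': 0.09360148766329143}
```

View pics/s0.png

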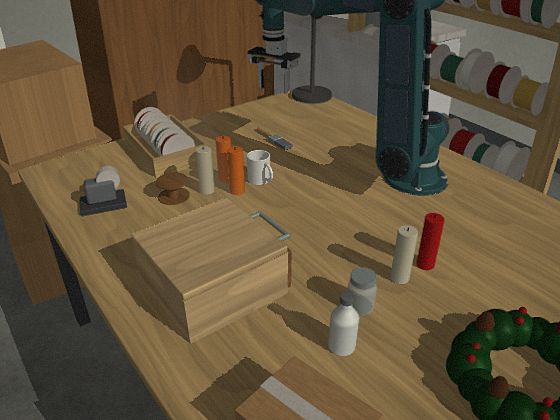

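View pics/t0.png

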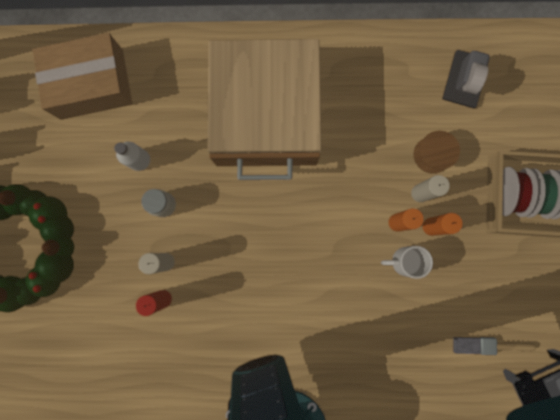

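Run:
```python
import cv2
s=cv2.imread('pics/s0.png');t=cv2.imread('pics/t0.png')
def cr(i,x0,y0,x1,y1,f): return cv2.resize(i[y0:y1,x0:x1],None,fx=f,fy=f,interpolation=cv2.INTER_CUBIC)
cv2.imwrite('pics/s0a.png',cr(s,180,130,300,260,6)[:600])
import numpy as np
a=cr(s,360,200,460,300,4); b=cr(t,120,235,200,315,5); cc=cr(t,370,160,470,290,4)
h=520
def pad(i): return cv2.copyMakeBorder(i,0,max(0,h-i.shape[0]),0,0,cv2.BORDER_CONSTANT)
cv2.imwrite('pics/cands.png',cv2.resize(np.hstack([pad(a),pad(b),pad(cc)]),(800,346)))
cv2.imwrite('pics/t0h.png',cr(t,195,30,335,190,3.7))
```

```text
(no output)
```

View pics/cands.png

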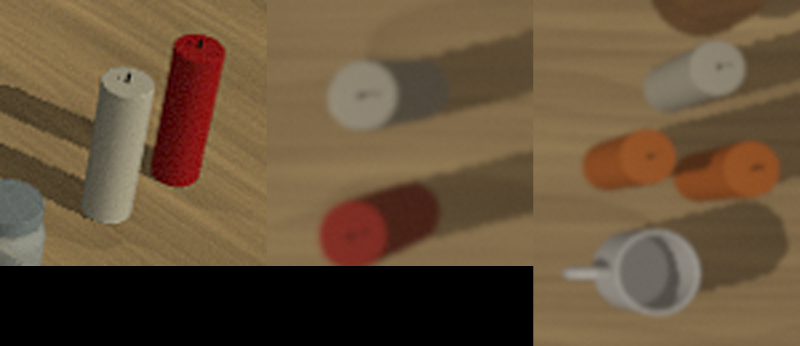

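View pics/s0a.png

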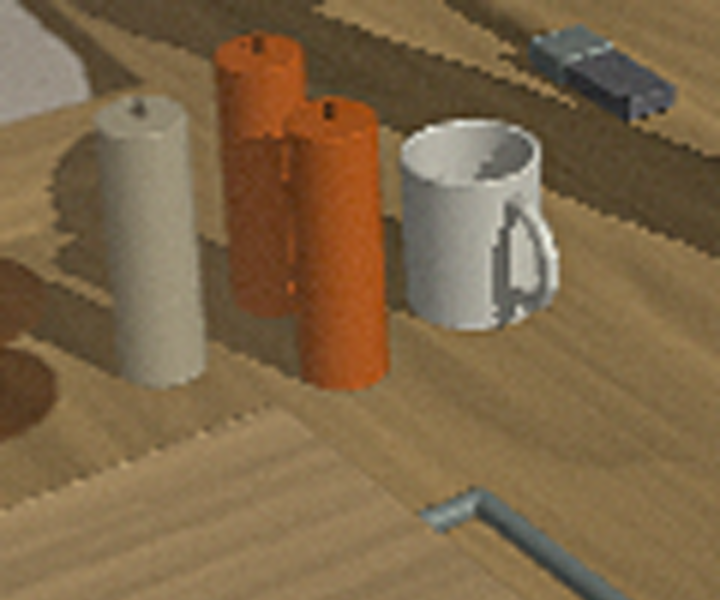

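View pics/t0h.png

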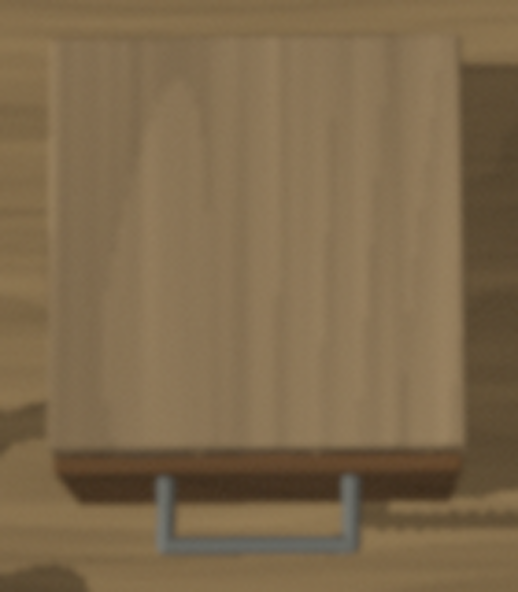

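Run:
```python
from h import *
import pickle
a,b=pickle.load(open('c0.pkl','rb'))
# bright ivory mask refine of top discs
for n,us,ut in (('A',(407.6,231.5),(148.8,263.5)),('B',(203.7,149.7),(439,185.5))):
    P,e=tri(a,us,b,ut); print(n,P.round(4),round(e,4), proj(a,[*P[:2],0]).round(0))
    print(' onz .15 scene',onz(a,us,.15).round(4),'top',onz(b,ut,.15).round(4))
for u in ((50,38),(459,36),(463,449),(50,450)):
    p=(u[0]/3.7+195,u[1]/3.7+30); print('cab',np.round(p,1),onz(b,p,.146).round(4))
for u in ((163,546),(355,544),(259,545)):
    p=(u[0]/3.7+195,u[1]/3.7+30); print('bar',np.round(p,1),onz(b,p,.108).round(4))
# bystanders footprints
for n,u,z in (('jar',(155,202),.095),('mug',(414,262),.09),('glue',(122,150),.15),('red',(146,305),.15),('or1',(414,217),.15),('or2',(453,223),.15),('reel?',(437,150),.06)):
    print(n,onz(b,u,z).round(3))
```

```text
A [0.4214 0.3094 0.1451] 0.0003 [400. 277.]
 onz .15 scene [0.4272 0.3134 0.15  ] top [0.4214 0.3081 0.15  ]
B [ 0.596  -0.3538  0.1453] 0.0031 [207. 190.]
 onz .15 scene [ 0.5995 -0.3439  0.15  ] top [ 0.5966 -0.3532  0.15  ]
cab [208.5  40.3] [0.9498 0.1789 0.146 ]
cab [319.1  39.7] [ 0.9479 -0.0845  0.146 ]
cab [320.1 151.4] [ 0.6783 -0.0836  0.146 ]
cab [208.5 151.6] [0.6794 0.1755 0.146 ]
bar [239.1 177.6] [0.624  0.1077 0.108 ]
bar [290.9 177. ] [ 0.6246 -0.0163  0.108 ]
bar [265.  177.3] [0.6242 0.0456 0.108 ]
jar [0.567 0.312 0.095]
mug [ 0.422 -0.308  0.09 ]
glue [0.684 0.377 0.15 ]
red [0.329 0.312 0.15 ]
or1 [ 0.525 -0.294  0.15 ]
or2 [ 0.511 -0.382  0.15 ]
reel? [ 0.698 -0.382  0.06 ]
```

Run:
```python
import cv2,numpy as np
s=cv2.imread('pics/s0.png');t=cv2.imread('pics/t0.png')
def cr(i,x0,y0,x1,y1,f): return cv2.resize(i[y0:y1,x0:x1],None,fx=f,fy=f,interpolation=cv2.INTER_CUBIC)
cv2.imwrite('pics/s0c.png',cr(s,120,180,320,330,4))
```

```text
(no output)
```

View pics/s0c.png

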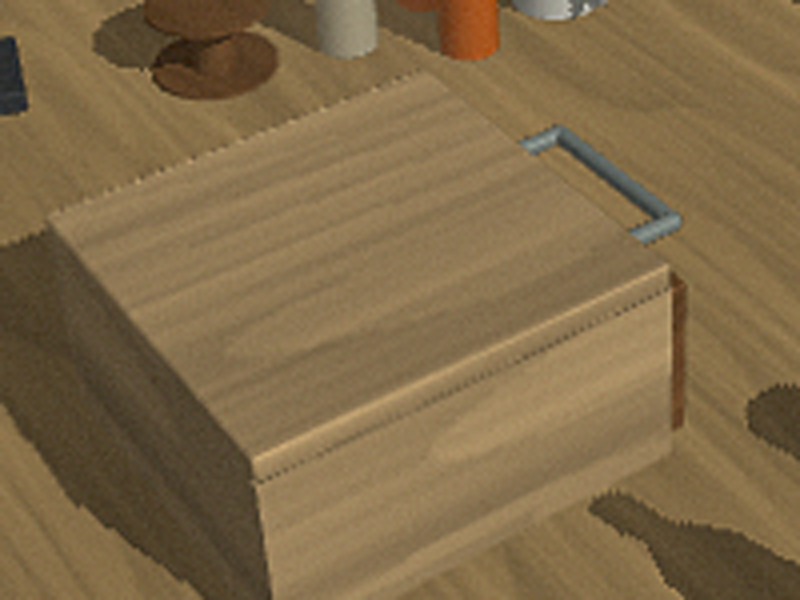

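The candidates, as scene / top pixels:

| Object | Scene px | Top px | Choice |
|---|---|---|---|
| Ivory candle A | (404,253) | (149,263) | tall candle |
| Ivory candle B | (205,168) | (439,185) | tall candle |
| Red look-alike | (431,241) | (146,305) | leave alone |
| Orange look-alike 1 | (223,160) | (414,217) | leave alone |
| Orange look-alike 2 | (237,170) | (453,223) | leave alone |

The crops confirm both picks are ivory and tall. Their tops come out at about z = 0.145 by two-view triangulation. The mug is at (414,262) and the reel at (437,150) in the top view.

First I turn the tool so the jaws lie along x, and rise.

Request:
{"fn": "send_rows", "kwargs": {"motion": [0, 0, -0.1, 0, 0, -0.0372, 0, 0, -0.1, 0, 0, -0.0372, 0, 0, -0.1, 0, 0, -0.0372, 0, 0, -0.1, 0, 0, -0.0372, 0, 0, -0.1, 0, 0, -0.0372, 0, 0, -0.1, 0, 0, -0.0372, 0, 0, -0.1, 0, 0, -0.0372, 0, 0, -0.1, 0, 0, -0.0372, 0, 0, -0.1, 0, 0, -0.0372, 0, 0, -0.1, 0, 0, -0.0372], "hand": -0.15}}

```text
clock: 1.1
eef_pos: [0.215, -0.506, 0.255]
tool_rot: [-0.001, 0.706, 0.709, 0.0]
ft_force: [0.9, -0.3, 0.6]
gripper_width: 0.0397
```

```bash
cat >> h.py <<'E'
from scipy.spatial.transform import Rotation as R
def st(q=True):
    s=arm.read_state(); w,x,y,z=s['tool_rot']; r=R.from_quat([x,y,z,w]).as_matrix()
    if q: print('t',round(s['clock'],2),'pos',s['eef_pos'].round(4),'yaw x',round(float(np.arctan2(r[1,0],r[0,0])),4),'tilt',r[:2,2].round(4),'F',s['ft_force'].round(2),'w',round(s['gripper_width'],4),'j',s['joint_positions'].round(3))
    return s,r
def delta(goal):
    s,r=st(); print('tool shift/50mm',(r.T@(np.array(goal)-s['eef_pos'])/.05).round(3))
E
python3 - <<'E'
from h import *
delta([.624,.046,.255])
import pickle
a,b=pickle.load(open('c0.pkl','rb'))
print(tri(a,(260.7,212.7),b,(291.4,177)),tri(a,(288.7,235.5),b,(239,177.6)))
E
```

```text
t 1.1 pos [ 0.215 -0.506  0.255] yaw x 1.5753 tilt [-0.0004  0.0012] F [ 0.85 -0.34  0.59] w 0.0397 j [-1.272  0.084  1.277 -0.     1.782 -1.277]
tool shift/50mm [1.1003e+01 8.2290e+00 1.0000e-02]
(array([ 0.62290512, -0.01584077,  0.1060971 ]), np.float64(0.005109939307543031)) (array([0.62382442, 0.10844851, 0.10558928]), np.float64(0.0011102126615780588))
```

Request:
{"fn": "send_rows", "kwargs": {"motion": [0.69, 0.515, 0, 0, 0, 0, 0.69, 0.515, 0, 0, 0, 0, 0.69, 0.515, 0, 0, 0, 0, 0.69, 0.515, 0, 0, 0, 0, 0.69, 0.515, 0, 0, 0, 0, 0.69, 0.515, 0, 0, 0, 0, 0.69, 0.515, 0, 0, 0, 0, 0.69, 0.515, 0, 0, 0, 0, 0.69, 0.515, 0, 0, 0, 0, 0.69, 0.515, 0, 0, 0, 0, 0.69, 0.515, 0, 0, 0, 0, 0.69, 0.515, 0, 0, 0, 0]}}

```text
clock: 2.3
eef_pos: [0.5248, -0.0906, 0.255]
tool_rot: [-0.0, 0.707, 0.707, -0.0]
ft_force: [0.3, 0.6, -1.0]
gripper_width: 0.0401
```

Request:
{"fn": "send_rows", "kwargs": {"motion": [0.68, 0.515, 0, 0, 0, 0, 0.68, 0.515, 0, 0, 0, 0, 0.68, 0.515, 0, 0, 0, 0, 0.68, 0.515, 0, 0, 0, 0, 0, 0, 0, 0, 0, 0]}}

```text
clock: 2.8
eef_pos: [0.6287, 0.048, 0.2525]
tool_rot: [-0.002, 0.705, 0.709, -0.001]
ft_force: [0.3, -0.1, -1.2]
gripper_width: 0.0401
```

Run:
```python
from h import *
delta([.624,.046,.092])
```

```text
t 2.8 pos [0.6287 0.048  0.2525] yaw x 1.5762 tilt [-0.0033  0.0017] F [ 0.32 -0.15 -1.18] w 0.0401 j [-0.015  0.269  1.068  0.002  1.808 -0.02 ]
tool shift/50mm [-0.044 -0.083  3.211]
```

Request:
{"fn": "send_rows", "kwargs": {"motion": [-0.04, -0.09, 0.4, 0, 0, 0, 0, 0, 0.5, 0, 0, 0, 0, 0, 0.5, 0, 0, 0, 0, 0, 0.5, 0, 0, 0, 0, 0, 0.5, 0, 0, 0, 0, 0, 0.5, 0, 0, 0, 0, 0, 0.38, 0, 0, 0, 0, 0, 0, 0, 0, 0]}}

```text
clock: 3.6
eef_pos: [0.6196, 0.0409, 0.0872]
tool_rot: [-0.003, 0.707, 0.707, -0.003]
ft_force: [0.1, -0.4, 0.3]
gripper_width: 0.04
```

Request:
{"fn": "send_rows", "kwargs": {"motion": [0, 0, 0, 0, 0, 0, 0, 0, 0, 0, 0, 0, 0, 0, 0, 0, 0, 0, 0, 0, 0, 0, 0, 0, 0, 0, 0, 0, 0, 0], "hand": -1, "squeeze": 25}}

```text
clock: 4.1
eef_pos: [0.6243, 0.0415, 0.0932]
tool_rot: [0.002, 0.707, 0.707, 0.001]
ft_force: [0.7, 0.7, 2.5]
gripper_width: 0.0113
```

Run:
```python
from h import *
delta([.424,.046,.088])
```

```text
t 4.1 pos [0.6243 0.0415 0.0932] yaw x 1.5705 tilt [ 0.0043 -0.0004] F [0.74 0.66 2.48] w 0.0113 j [-0.024  0.296  1.351 -0.     1.491 -0.024]
tool shift/50mm [ 0.089 -4.006  0.086]
```

Request:
{"fn": "send_rows", "kwargs": {"motion": [0, -0.2, 0, 0, 0, 0, 0, -0.4, 0, 0, 0, 0, 0, -0.4, 0, 0, 0, 0, 0, -0.4, 0, 0, 0, 0, 0, -0.4, 0, 0, 0, 0, 0, -0.4, 0, 0, 0, 0, 0, -0.4, 0, 0, 0, 0, 0, -0.4, 0, 0, 0, 0, 0, -0.4, 0, 0, 0, 0, 0, -0.4, 0, 0, 0, 0, 0, -0.15, 0, 0, 0, 0, 0, -0.1, 0, 0, 0, 0]}}

```text
clock: 5.3
eef_pos: [0.4257, 0.0412, 0.0932]
tool_rot: [0.006, 0.707, 0.707, 0.005]
ft_force: [22.0, -1.3, -11.1]
gripper_width: 0.0113
```

Request:
{"fn": "send_rows", "kwargs": {"motion": [0, 0, 0, 0, 0, 0, 0, 0, 0, 0, 0, 0]}}

```text
clock: 5.5
eef_pos: [0.4257, 0.0411, 0.0932]
tool_rot: [0.005, 0.707, 0.707, 0.005]
ft_force: [12.9, -1.0, -4.2]
gripper_width: 0.011
```

Run:
```python
from h import *
st()
```

```text
t 5.5 pos [0.4257 0.0411 0.0932] yaw x 1.5701 tilt [ 0.014  -0.0011] F [12.93 -0.99 -4.2 ] w 0.011 j [-3.600e-02 -1.510e-01  1.827e+00 -1.000e-03  1.451e+00 -3.500e-02]
```

Request:
{"fn": "send_rows", "kwargs": {"motion": [0, 0.06, 0, 0, 0, 0, 0, 0, 0, 0, 0, 0, 0, 0, 0, 0, 0, 0], "hand": -0.2}}

```text
clock: 5.8
eef_pos: [0.4224, 0.0418, 0.091]
tool_rot: [-0.001, 0.707, 0.707, -0.001]
ft_force: [0.4, -0.9, -0.0]
gripper_width: 0.0315
```

Request:
{"fn": "send_rows", "kwargs": {"motion": [0, 0, -0.3, 0, 0, 0, 0, 0, -0.6, 0, 0, 0, 0, 0, -0.6, 0, 0, 0, -0.2, 0, -0.6, 0, 0, 0, -0.7, 0, -0.5, 0, 0, 0, -0.9, 0, 0, 0, 0, 0, -0.9, 0, 0, 0, 0, 0, -0.9, 0, 0, 0, 0, 0, -0.9, 0, 0, 0, 0, 0, -0.7, 0, 0, 0, 0, 0], "hand": -1}}

```text
clock: 6.8
eef_pos: [0.4222, -0.2202, 0.2209]
tool_rot: [-0.001, 0.708, 0.707, -0.0]
ft_force: [0.9, 1.1, 0.3]
gripper_width: 0.0008
```

Run:
```python
from h import *
import pickle
st()
a=cam('scene','s1.png');b=cam('top','t1.png')
pickle.dump((a,b),open('c1.pkl','wb'))
def cr(i,x0,y0,x1,y1,f): return cv2.resize(i[y0:y1,x0:x1],None,fx=f,fy=f,interpolation=cv2.INTER_CUBIC)
cv2.imwrite('pics/t1c.png',cr(b['pixels'],195,130,335,270,4.2))
cv2.imwrite('pics/s1c.png',cr(a['pixels'],200,180,350,300,5))
```

```text
t 6.8 pos [ 0.4222 -0.2202  0.2209] yaw x 1.5691 tilt [-0.0013  0.0007] F [0.93 1.13 0.3 ] w 0.0008 j [-0.6   -0.08   1.508 -0.     1.715 -0.598]
```

View pics/t1c.png

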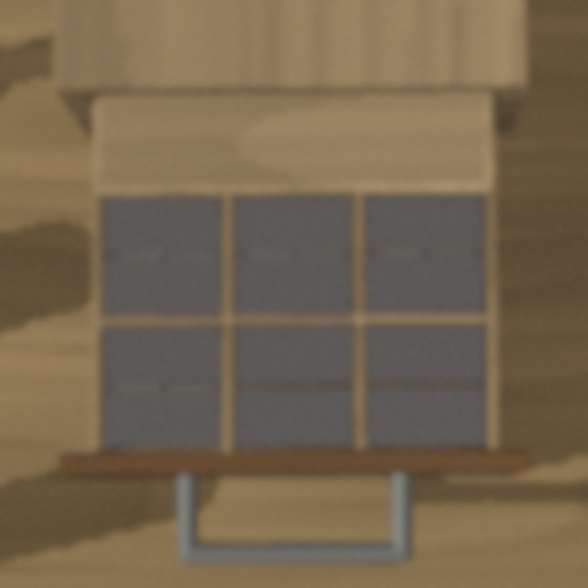

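View pics/s1c.png

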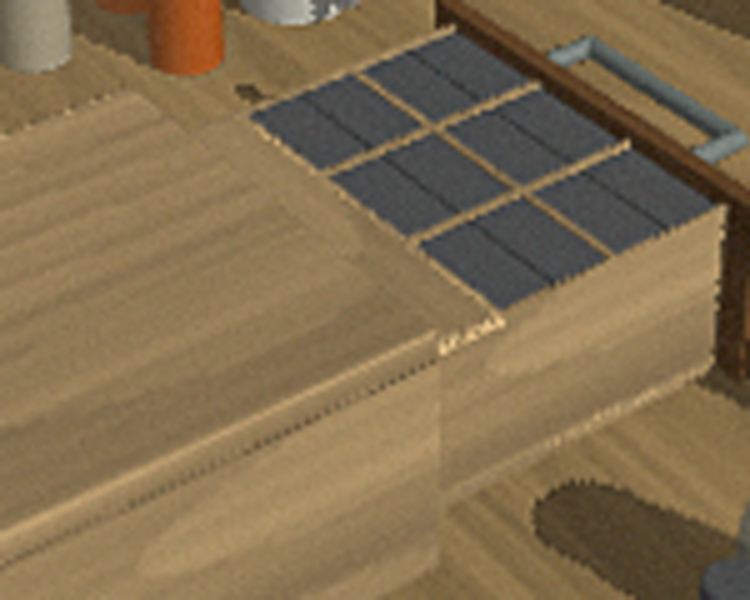

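View pics/t1.png

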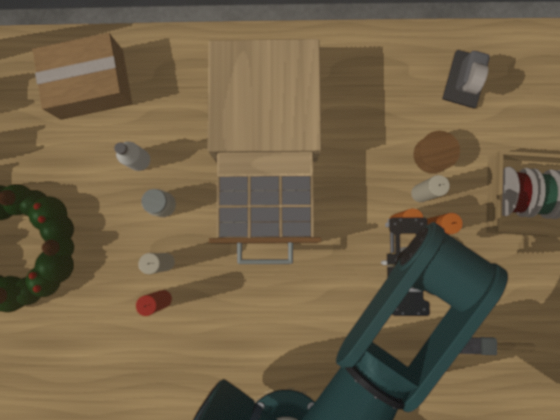

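Run:
```python
from h import *
import pickle
a,b=pickle.load(open('c1.pkl','rb'))
t=lambda u:(u[0]/4.2+195,u[1]/4.2+130)
s=lambda u:(u[0]/5+200,u[1]/5+180)
for us,ut in (((518,188),(227,321)),((431,128),(359,319.5))):
    print(tri(a,s(us),b,t(ut)))
for z in (.11,.115,.12):
    print(z,[onz(b,t(u),z).round(4)[:2].tolist() for u in ((227,321),(359,319.5),(98,321),(490,319))],onz(a,s((518,188)),z).round(4)[:2],onz(a,s((431,128)),z).round(4)[:2])
print('bar',[onz(b,t(u),.108).round(4)[:2].tolist() for u in ((186,552),(405,551))])
print('seams z.115', [onz(b,t(u),.115).round(4)[:2].tolist() for u in ((162,387),(293,385),(425,384),(162,257),(293,255),(425,254))])
st()
```

```text
(array([0.55421849, 0.08263445, 0.11566286]), np.float64(0.001118163806836518))
(array([0.55440825, 0.00893327, 0.11372984]), np.float64(0.0002420941642445225))
0.11 [[0.5543, 0.0834], [0.5549, 0.0089], [0.5546, 0.1565], [0.5548, -0.0649]] [0.5494 0.076 ] [0.5509 0.0046]
0.115 [[0.5539, 0.0831], [0.5544, 0.0088], [0.5542, 0.1558], [0.5543, -0.0646]] [0.554  0.0815] [0.5555 0.0105]
0.12 [[0.5534, 0.0827], [0.5539, 0.0088], [0.5537, 0.1551], [0.5539, -0.0643]] [0.5587 0.087 ] [0.5601 0.0165]
bar [[0.4248, 0.1062], [0.4251, -0.0163]]
seams z.115 [[0.5168, 0.1194], [0.5177, 0.0459], [0.518, -0.0279], [0.5903, 0.1199], [0.5911, 0.0459], [0.5913, -0.0284]]
t 6.9 pos [ 0.4221 -0.2214  0.2203] yaw x 1.565 tilt [-0.0027  0.0003] F [ 0.8   0.32 -0.33] w 0.0006 j [-6.010e-01 -7.800e-02  1.507e+00 -1.000e-03  1.714e+00 -5.960e-01]
```

Request:
{"fn": "send_rows", "kwargs": {"motion": [0.65, 0.32, 0, 0, 0, 0, 0.65, 0.32, 0, 0, 0, 0, 0.65, 0.32, 0, 0, 0, 0, 0.65, 0.32, 0, 0, 0, 0, 0.65, 0.32, 0.2, 0, 0, 0, 0.62, 0.3, 0.3, 0, 0, 0, 0, 0, 0.5, 0, 0, 0, 0, 0, 0.5, 0, 0, 0, 0, 0, 0.4, 0, 0, 0, 0, 0, 0, 0, 0, 0], "hand": -1}}

```text
clock: 7.9
eef_pos: [0.5151, -0.0231, 0.1226]
tool_rot: [-0.004, 0.707, 0.708, -0.002]
ft_force: [-0.4, -0.1, 0.2]
gripper_width: 0.0004
```

Run:
```python
from h import *
delta([.517,-.028,.115])
```

```text
t 7.9 pos [ 0.5151 -0.0231  0.1226] yaw x 1.572 tilt [-0.0085  0.0017] F [-0.4  -0.14  0.17] w 0.0004 j [-0.155  0.049  1.576  0.     1.525 -0.156]
tool shift/50mm [-0.098  0.039  0.152]
```

Request:
{"fn": "send_rows", "kwargs": {"motion": [-0.08, 0.03, 0.1, 0, 0, 0, 0, 0, 0.1, 0, 0, 0, 0, 0, 0.1, 0, 0, 0, 0, 0, 0, 0, 0, 0]}}

```text
clock: 8.3
eef_pos: [0.5197, -0.0289, 0.1115]
tool_rot: [0.0, 0.707, 0.707, 0.0]
ft_force: [0.1, 0.8, 0.3]
gripper_width: 0.0003
```

Request:
{"fn": "send_rows", "kwargs": {"motion": [0, 0, 0.1, 0, 0, 0, 0, 0, 0.1, 0, 0, 0, 0, 0, 0, 0, 0, 0]}}

```text
clock: 8.6
eef_pos: [0.5192, -0.0288, 0.1006]
tool_rot: [-0.001, 0.707, 0.707, -0.0]
ft_force: [0.2, 0.5, -0.4]
gripper_width: 0.0003
```

Request:
{"fn": "send_rows", "kwargs": {"motion": [0, 0, 0.1, 0, 0, 0, 0, 0, 0.06, 0, 0, 0, 0, 0, 0, 0, 0, 0]}}

```text
clock: 8.9
eef_pos: [0.5193, -0.0288, 0.0927]
tool_rot: [-0.0, 0.707, 0.707, -0.0]
ft_force: [-0.0, -0.1, 0.9]
gripper_width: 0.0006
```

Run:
```python
from h import *
st()
```

```text
t 8.9 pos [ 0.5193 -0.0288  0.0927] yaw x 1.5705 tilt [-0.0013  0.0001] F [-0.05 -0.08  0.94] w 0.0006 j [-0.164  0.072  1.613 -0.     1.458 -0.164]
```

Request:
{"fn": "send_rows", "kwargs": {"motion": [0, 0, 0.1, 0, 0, 0, 0, 0, 0, 0, 0, 0]}}

```text
clock: 9.1
eef_pos: [0.5194, -0.0288, 0.0877]
tool_rot: [-0.0, 0.707, 0.707, -0.0]
ft_force: [-0.1, -0.6, 0.2]
gripper_width: 0.0004
```

Request:
{"fn": "send_rows", "kwargs": {"motion": [0, 0, 0.1, 0, 0, 0, 0, 0, 0, 0, 0, 0]}}

```text
clock: 9.3
eef_pos: [0.5193, -0.0288, 0.0827]
tool_rot: [-0.0, 0.707, 0.707, -0.0]
ft_force: [-0.3, 0.2, 0.5]
gripper_width: 0.0005
```

Run:
```python
from h import *
st()
b=cam('scene','s2.png')
cv2.imwrite('pics/s2c.png',cv2.resize(b['pixels'][150:300,200:350],None,fx=4,fy=4,interpolation=cv2.INTER_CUBIC))
```

```text
t 9.3 pos [ 0.5193 -0.0288  0.0827] yaw x 1.5705 tilt [-0.0012  0.0001] F [-0.26  0.18  0.55] w 0.0005 j [-0.164  0.08   1.626 -0.     1.437 -0.164]
```

View pics/s2c.png

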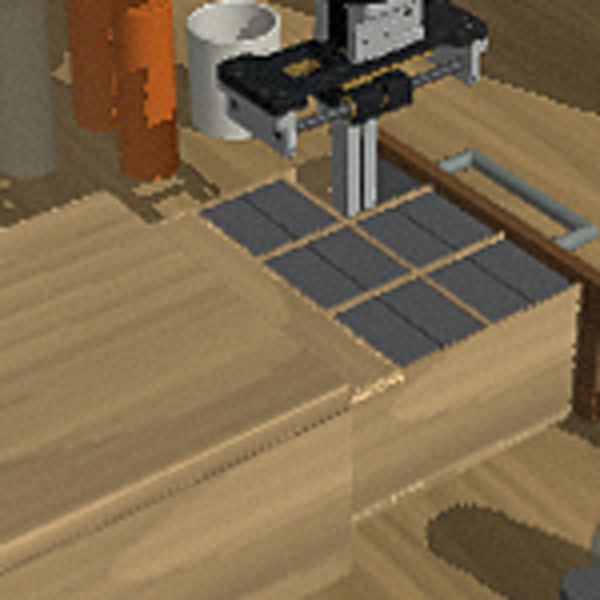

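Pocket 2's flaps give: the tip is 30 mm down with no resistance, and the picture shows the flap swung in. Pocket 1 is next.

Request:
{"fn": "send_rows", "kwargs": {"motion": [0, 0, -0.45, 0, 0, 0, 0, 0, -0.45, 0, 0, 0, 0.5, -0.02, 0, 0, 0, 0, 0.5, -0.02, 0, 0, 0, 0, 0.48, 0, 0, 0, 0, 0, 0, 0, 0.2, 0, 0, 0, 0, 0, 0.2, 0, 0, 0, 0, 0, 0.1, 0, 0, 0, 0, 0, 0, 0, 0, 0]}}

```text
clock: 10.25
eef_pos: [0.5167, 0.0442, 0.1017]
tool_rot: [-0.001, 0.708, 0.707, -0.001]
ft_force: [-0.2, -0.0, 0.2]
gripper_width: 0.0006
```

Request:
{"fn": "send_rows", "kwargs": {"motion": [0, 0, 0.08, 0, 0, 0, 0, 0, 0.08, 0, 0, 0, 0, 0, 0, 0, 0, 0]}}

```text
clock: 10.55
eef_pos: [0.5176, 0.0448, 0.0949]
tool_rot: [-0.0, 0.707, 0.707, -0.0]
ft_force: [0.7, -0.6, -0.5]
gripper_width: 0.0005
```

Request:
{"fn": "send_rows", "kwargs": {"motion": [0, 0, 0.08, 0, 0, 0, 0, 0, 0, 0, 0, 0]}}

```text
clock: 10.75
eef_pos: [0.5176, 0.0451, 0.091]
tool_rot: [-0.0, 0.707, 0.707, -0.0]
ft_force: [1.0, 0.5, 0.6]
gripper_width: 0.0007
```

Request:
{"fn": "send_rows", "kwargs": {"motion": [0, 0, 0.08, 0, 0, 0, 0, 0, 0, 0, 0, 0]}}

```text
clock: 10.95
eef_pos: [0.5175, 0.0452, 0.0869]
tool_rot: [-0.0, 0.707, 0.707, -0.0]
ft_force: [-0.2, -0.6, -0.1]
gripper_width: 0.0005
```

Request:
{"fn": "send_rows", "kwargs": {"motion": [0, 0, 0.1, 0, 0, 0, 0, 0, 0.1, 0, 0, 0, 0, 0, 0, 0, 0, 0]}}

```text
clock: 11.25
eef_pos: [0.517, 0.0452, 0.0762]
tool_rot: [-0.001, 0.707, 0.707, -0.001]
ft_force: [-0.3, -0.6, -1.9]
gripper_width: 0.0004
```

Request:
{"fn": "send_rows", "kwargs": {"motion": [0, 0, -0.5, 0, 0, 0, 0, 0, -0.5, 0, 0, 0, 0.5, 0, 0, 0, 0, 0, 0.5, 0, 0, 0, 0, 0, 0.48, 0, 0, 0, 0, 0, 0, 0, 0.2, 0, 0, 0, 0, 0, 0.2, 0, 0, 0, 0, 0, 0.1, 0, 0, 0, 0, 0, 0, 0, 0, 0]}}

```text
clock: 12.15
eef_pos: [0.5183, 0.1183, 0.1021]
tool_rot: [0.0, 0.708, 0.707, 0.0]
ft_force: [1.4, 0.5, 1.7]
gripper_width: 0.0005
```

Request:
{"fn": "send_rows", "kwargs": {"motion": [0, 0, 0.08, 0, 0, 0, 0, 0, 0, 0, 0, 0]}}

```text
clock: 12.35
eef_pos: [0.5195, 0.1183, 0.1014]
tool_rot: [0.002, 0.708, 0.707, 0.002]
ft_force: [-1.2, -0.3, 10.9]
gripper_width: 0.0003
```

Pocket 0 stops hard: 10.9 N at a tip height of z = 0.101. So pockets 1 and 2 are the empty ones. Now I lift, turn the jaws along y, open them and go to candle A.

Request:
{"fn": "send_rows", "kwargs": {"motion": [0, 0, -0.6, 0, 0, 0.0417, 0, 0, -0.6, 0, 0, 0.0417, 0, 0, -0.6, 0, 0, 0.0417, 0, 0, -0.6, 0, 0, 0.0417, 0, 0, -0.6, 0, 0, 0.0417, 0, 0, 0, 0, 0, 0.0417, 0, 0, 0, 0, 0, 0.0417, 0, 0, 0, 0, 0, 0.0417, 0, 0, 0, 0, 0, 0.0417, 0, 0, 0, 0, 0, 0.0417, 0, 0, 0, 0, 0, 0.0417, 0, 0, 0, 0, 0, 0.0417], "hand": 0.8}}

```text
clock: 13.55
eef_pos: [0.5174, 0.118, 0.2473]
tool_rot: [0.0, 1.0, -0.004, -0.001]
ft_force: [-0.2, -0.3, 0.0]
gripper_width: 0.0845
```

Run:
```python
from h import *
delta([.4214,.309,.25])
```

```text
t 13.55 pos [0.5174 0.118  0.2473] yaw x -0.0085 tilt [-0.0022 -0.0009] F [-0.21 -0.33  0.04] w 0.0845 j [ 1.180e-01  4.200e-02  1.337e+00 -1.000e-03  1.765e+00  1.697e+00]
tool shift/50mm [-1.953 -3.803 -0.053]
```

Request:
{"fn": "send_rows", "kwargs": {"motion": [-0.325, -0.634, 0, 0, 0, 0, -0.325, -0.634, 0, 0, 0, 0, -0.325, -0.634, 0, 0, 0, 0, -0.325, -0.634, 0, 0, 0, 0, -0.325, -0.634, 0, 0, 0, 0, -0.325, -0.634, 0, 0, 0, 0, 0, 0, 0, 0, 0, 0, 0, 0, 0, 0, 0, 0]}}

```text
clock: 14.35
eef_pos: [0.4205, 0.3089, 0.2475]
tool_rot: [0.001, 1.0, -0.001, -0.001]
ft_force: [0.1, 0.2, 0.2]
gripper_width: 0.0849
```

Run:
```python
from h import *
delta([.4214,.309,.101])
a=cam('scene','s3.png')
cv2.imwrite('pics/s3c.png',cv2.resize(a['pixels'][120:320,330:480],None,fx=3,fy=3,interpolation=cv2.INTER_CUBIC))
```

```text
t 14.35 pos [0.4205 0.3089 0.2475] yaw x -0.0011 tilt [-0.001  -0.0019] F [0.13 0.23 0.23] w 0.0849 j [ 5.260e-01  2.100e-02  1.357e+00 -1.000e-03  1.765e+00  2.097e+00]
tool shift/50mm [ 0.022 -0.007  2.931]
```

View pics/s3c.png

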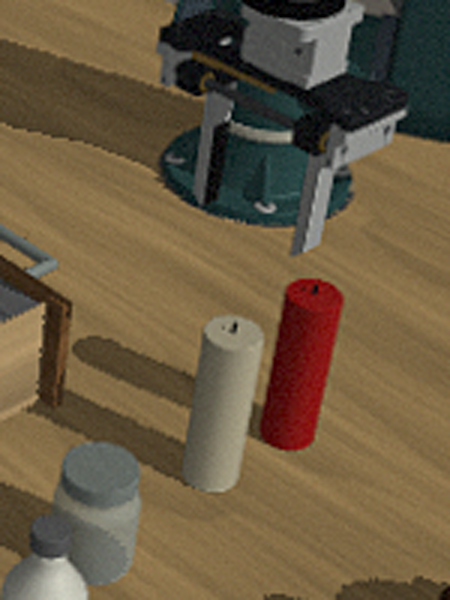

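Request:
{"fn": "send_rows", "kwargs": {"motion": [0.02, -0.01, 0.4, 0, 0, 0, 0, 0, 0.5, 0, 0, 0, 0, 0, 0.5, 0, 0, 0, 0, 0, 0.5, 0, 0, 0, 0, 0, 0.5, 0, 0, 0, 0, 0, 0.4, 0, 0, 0, 0, 0, 0.13, 0, 0, 0, 0, 0, 0, 0, 0, 0]}}

```text
clock: 15.2
eef_pos: [0.4216, 0.3085, 0.1008]
tool_rot: [0.001, 1.0, -0.002, -0.001]
ft_force: [-0.6, -0.5, 0.3]
gripper_width: 0.0844
```

Request:
{"fn": "send_rows", "kwargs": {"motion": [0, 0, 0, 0, 0, 0, 0, 0, 0, 0, 0, 0, 0, 0, 0, 0, 0, 0, 0, 0, 0, 0, 0, 0, 0, 0, 0, 0, 0, 0], "hand": -1, "squeeze": 35}}

```text
clock: 15.7
eef_pos: [0.4217, 0.3101, 0.1024]
tool_rot: [-0.0, 1.0, -0.001, 0.0]
ft_force: [0.1, -0.8, -1.2]
gripper_width: 0.0481
```

Run:
```python
from h import *
st()
```

```text
t 15.7 pos [0.4217 0.3101 0.1024] yaw x -0.0014 tilt [0.0007 0.    ] F [ 0.12 -0.84 -1.25] w 0.0481 j [ 0.526  0.072  1.594 -0.     1.476  2.098]
```

Request:
{"fn": "send_rows", "kwargs": {"motion": [0, 0, -0.3, 0, 0, 0, 0, 0, -0.5, 0, 0, 0, 0, 0, -0.6, 0, 0, 0, 0, 0, -0.6, 0, 0, 0, 0, 0, -0.6, 0, 0, 0, 0, 0, -0.4, 0, 0, 0, 0, 0, 0, 0, 0, 0]}}

```text
clock: 16.4
eef_pos: [0.4228, 0.3108, 0.2553]
tool_rot: [-0.002, 1.0, -0.001, 0.003]
ft_force: [-0.7, -0.2, -1.4]
gripper_width: 0.0477
```

Run:
```python
from h import *
delta([.5172,.0459,.25])
```

```text
t 16.4 pos [0.4228 0.3108 0.2553] yaw x -0.0014 tilt [0.0057 0.0032] F [-0.72 -0.25 -1.37] w 0.0477 j [ 0.526  0.021  1.342 -0.     1.772  2.098]
tool shift/50mm [1.895 5.297 0.1  ]
```

Request:
{"fn": "send_rows", "kwargs": {"motion": [0.1, 0.3, 0, 0, 0, 0, 0.22, 0.6, 0, 0, 0, 0, 0.22, 0.6, 0, 0, 0, 0, 0.22, 0.6, 0, 0, 0, 0, 0.22, 0.6, 0, 0, 0, 0, 0.22, 0.6, 0, 0, 0, 0, 0.22, 0.6, 0, 0, 0, 0, 0.22, 0.6, 0, 0, 0, 0, 0.15, 0.5, 0, 0, 0, 0, 0.1, 0.3, 0, 0, 0, 0, 0, 0, 0, 0, 0, 0, 0, 0, 0, 0, 0, 0]}}

```text
clock: 17.6
eef_pos: [0.5151, 0.0451, 0.2509]
tool_rot: [-0.0, 1.0, -0.001, -0.001]
ft_force: [-0.1, 0.1, -2.5]
gripper_width: 0.048
```

Run:
```python
from h import *
import pickle
delta([.5172,.0459,.22])
a=cam('scene','s4.png');b=cam('top','t4.png');pickle.dump((a,b),open('c4.pkl','wb'))
cv2.imwrite('pics/s4c.png',cv2.resize(a['pixels'][120:300,200:380],None,fx=3.3,fy=3.3,interpolation=cv2.INTER_CUBIC))
```

```text
t 17.6 pos [0.5151 0.0451 0.2509] yaw x -0.0019 tilt [-0.0023  0.0008] F [-0.11  0.14 -2.5 ] w 0.048 j [-2.300e-02  1.100e-02  1.361e+00  1.000e-03  1.772e+00  1.550e+00]
tool shift/50mm [ 0.044 -0.015  0.617]
```

View pics/s4c.png

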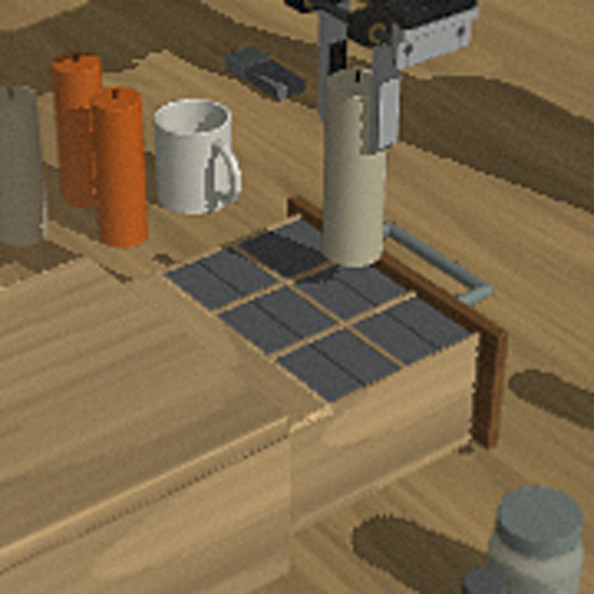

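Request:
{"fn": "send_rows", "kwargs": {"motion": [0.03, -0.01, 0.3, 0, 0, 0, 0, 0, 0.3, 0, 0, 0, 0, 0, 0.15, 0, 0, 0, 0, 0, 0.15, 0, 0, 0, 0, 0, 0.15, 0, 0, 0, 0, 0, 0.15, 0, 0, 0, 0, 0, 0.15, 0, 0, 0, 0, 0, 0.15, 0, 0, 0]}}

```text
clock: 18.5
eef_pos: [0.517, 0.0453, 0.1761]
tool_rot: [0.0, 1.0, -0.001, -0.0]
ft_force: [0.4, 0.5, -2.3]
gripper_width: 0.0477
```

Request:
{"fn": "send_rows", "kwargs": {"motion": [0, 0, 0.15, 0, 0, 0, 0, 0, 0.15, 0, 0, 0, 0, 0, 0.15, 0, 0, 0, 0, 0, 0.15, 0, 0, 0, 0, 0, 0.1, 0, 0, 0, 0, 0, 0.1, 0, 0, 0]}}

```text
clock: 19.1
eef_pos: [0.5172, 0.0454, 0.1365]
tool_rot: [0.0, 1.0, -0.001, -0.0]
ft_force: [0.5, -0.7, -1.5]
gripper_width: 0.0478
```

Run:
```python
from h import *
st()
```

```text
t 19.1 pos [0.5172 0.0454 0.1365] yaw x -0.0016 tilt [-0.0001 -0.0001] F [ 0.46 -0.75 -1.48] w 0.0478 j [-0.022  0.043  1.555 -0.     1.544  1.551]
```

Expected seat is a tip height of about 0.125, so I lower in small steps until there is contact.

Request:
{"fn": "send_rows", "kwargs": {"motion": [0, 0, 0.08, 0, 0, 0, 0, 0, 0.06, 0, 0, 0, 0, 0, 0, 0, 0, 0]}}

```text
clock: 19.4
eef_pos: [0.5169, 0.0454, 0.1295]
tool_rot: [0.0, 1.0, -0.001, -0.0]
ft_force: [1.0, 0.1, -2.3]
gripper_width: 0.0476
```

Request:
{"fn": "send_rows", "kwargs": {"motion": [0, 0, 0.05, 0, 0, 0, 0, 0, 0, 0, 0, 0]}}

```text
clock: 19.6
eef_pos: [0.5177, 0.0454, 0.1284]
tool_rot: [0.0, 1.0, -0.001, 0.001]
ft_force: [-0.4, 0.1, 0.7]
gripper_width: 0.0478
```

Request:
{"fn": "send_rows", "kwargs": {"motion": [0, 0, 0.04, 0, 0, 0, 0, 0, 0, 0, 0, 0]}}

```text
clock: 19.8
eef_pos: [0.5183, 0.0453, 0.1283]
tool_rot: [0.0, 1.0, -0.001, 0.002]
ft_force: [-1.9, -0.9, 7.8]
gripper_width: 0.0478
```

Request:
{"fn": "send_rows", "kwargs": {"motion": [0, 0, -0.04, 0, 0, 0, 0, 0, 0, 0, 0, 0, 0, 0, 0, 0, 0, 0, 0, 0, 0, 0, 0, 0], "hand": 0.35}}

```text
clock: 20.2
eef_pos: [0.517, 0.0454, 0.127]
tool_rot: [0.0, 1.0, -0.001, -0.0]
ft_force: [0.5, -0.1, 0.1]
gripper_width: 0.0631
```

Request:
{"fn": "send_rows", "kwargs": {"motion": [0, 0, -0.3, 0, 0, 0, 0, 0, -0.5, 0, 0, 0, 0, 0, -0.5, 0, 0, 0, 0, 0, -0.6, 0, 0, 0, 0, 0, -0.6, 0, 0, 0, 0, 0, 0, 0, 0, 0]}}

```text
clock: 20.8
eef_pos: [0.5195, 0.0454, 0.259]
tool_rot: [0.0, 1.0, -0.001, 0.006]
ft_force: [-0.0, 0.9, 1.0]
gripper_width: 0.0633
```

Run:
```python
from h import *
delta([.597,-.353,.255])
a=cam('scene','s5.png')
cv2.imwrite('pics/s5c.png',cv2.resize(a['pixels'][120:300,180:360],None,fx=3.3,fy=3.3,interpolation=cv2.INTER_CUBIC))
```

```text
t 20.8 pos [0.5195 0.0454 0.259 ] yaw x -0.0015 tilt [ 0.0112 -0.0003] F [-0.04  0.92  0.99] w 0.0633 j [-0.022  0.01   1.346 -0.     1.774  1.551]
tool shift/50mm [1.562 7.965 0.099]
```

View pics/s5c.png

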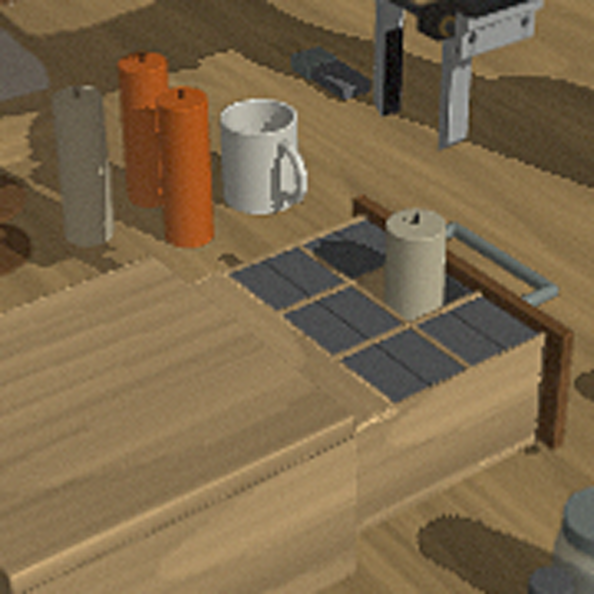

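Candle A stands upright in pocket 1 (scene pixel about (306,200)). Now over to candle B.

Request:
{"fn": "send_rows", "kwargs": {"motion": [0.13, 0.5, 0, 0, 0, 0, 0.13, 0.7, 0, 0, 0, 0, 0.13, 0.7, 0, 0, 0, 0, 0.13, 0.7, 0, 0, 0, 0, 0.13, 0.7, 0, 0, 0, 0, 0.13, 0.7, 0, 0, 0, 0, 0.13, 0.7, 0, 0, 0, 0, 0.13, 0.7, 0, 0, 0, 0, 0.13, 0.7, 0, 0, 0, 0, 0.13, 0.7, 0, 0, 0, 0, 0.13, 0.7, 0, 0, 0, 0, 0.13, 0.46, 0, 0, 0, 0], "hand": 0.8}}

```text
clock: 22.05
eef_pos: [0.5937, -0.3549, 0.2498]
tool_rot: [-0.001, 1.0, -0.002, -0.002]
ft_force: [0.8, 0.4, -0.2]
gripper_width: 0.0844
```

Request:
{"fn": "send_rows", "kwargs": {"motion": [0, 0, 0, 0, 0, 0, 0, 0, 0, 0, 0, 0]}}

```text
clock: 22.25
eef_pos: [0.5941, -0.3522, 0.2505]
tool_rot: [-0.001, 1.0, -0.001, -0.001]
ft_force: [-0.6, -0.4, 0.2]
gripper_width: 0.0847
```

Run:
```python
from h import *
delta([.597,-.353,.101])
a=cam('scene','s6.png')
cv2.imwrite('pics/s6c.png',cv2.resize(a['pixels'][60:240,130:310],None,fx=3.3,fy=3.3,interpolation=cv2.INTER_CUBIC))
s,r=st(False)
print(proj(a,[.597,-.353,.147]),proj(a,[.597,-.353,0]),proj(a,[.597,-.353,.255]),proj(a,s['eef_pos']))
```

```text
t 22.25 pos [ 0.5941 -0.3522  0.2505] yaw x -0.0019 tilt [-0.0027  0.0026] F [-0.64 -0.37  0.23] w 0.0847 j [-6.180e-01  4.150e-01  8.830e-01  1.000e-03  1.847e+00  9.550e-01]
tool shift/50mm [0.066 0.023 2.989]
[203.02123377 149.26747937] [206.80879754 190.06877221] [200.08242016 116.67858574] [201.22736186 117.71941413]
```

View pics/s6c.png

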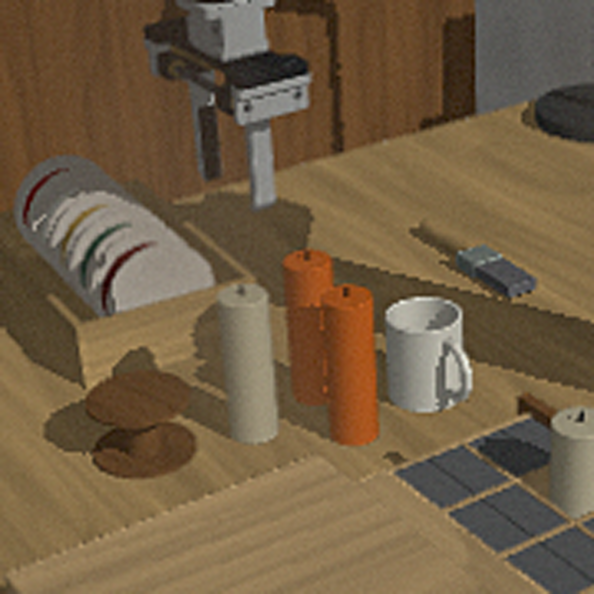

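Candle B's top is at (203,149), matching the projection, and the fingers straddle it with the orange candles clear.

Request:
{"fn": "send_rows", "kwargs": {"motion": [0.06, 0.02, 0.4, 0, 0, 0, 0, 0, 0.5, 0, 0, 0, 0, 0, 0.5, 0, 0, 0, 0, 0, 0.5, 0, 0, 0, 0, 0, 0.5, 0, 0, 0, 0, 0, 0.4, 0, 0, 0, 0, 0, 0.19, 0, 0, 0, 0, 0, 0, 0, 0, 0]}}

```text
clock: 23.1
eef_pos: [0.5968, -0.3518, 0.1015]
tool_rot: [-0.001, 1.0, -0.0, -0.001]
ft_force: [-0.9, 0.1, -0.0]
gripper_width: 0.0844
```

Request:
{"fn": "send_rows", "kwargs": {"motion": [0, 0, 0, 0, 0, 0, 0, 0, 0, 0, 0, 0, 0, 0, 0, 0, 0, 0, 0, 0, 0, 0, 0, 0, 0, 0, 0, 0, 0, 0], "hand": -1, "squeeze": 35}}

```text
clock: 23.6
eef_pos: [0.5977, -0.3539, 0.1035]
tool_rot: [0.0, 1.0, -0.001, 0.0]
ft_force: [-0.1, 1.0, -0.5]
gripper_width: 0.0477
```

Run:
```python
from h import *
st()
```

```text
t 23.6 pos [ 0.5977 -0.3539  0.1035] yaw x -0.0017 tilt [ 0.0007 -0.0003] F [-0.09  0.95 -0.46] w 0.0477 j [-0.616  0.444  1.133  0.     1.564  0.956]
```

Request:
{"fn": "send_rows", "kwargs": {"motion": [0, 0, -0.3, 0, 0, 0, 0, 0, -0.5, 0, 0, 0, 0, 0, -0.6, 0, 0, 0, 0, 0, -0.6, 0, 0, 0, 0, 0, -0.6, 0, 0, 0, 0, 0, -0.5, 0, 0, 0, 0, 0, 0, 0, 0, 0]}}

```text
clock: 24.3
eef_pos: [0.5988, -0.3547, 0.2644]
tool_rot: [0.003, 1.0, -0.001, 0.004]
ft_force: [-0.4, 0.6, -1.2]
gripper_width: 0.0472
```

Run:
```python
from h import *
delta([.5172,-.0285,.258])
```

```text
t 24.3 pos [ 0.5988 -0.3547  0.2644] yaw x -0.0017 tilt [ 0.0083 -0.006 ] F [-0.4   0.6  -1.17] w 0.0472 j [-0.616  0.42   0.849 -0.     1.862  0.956]
tool shift/50mm [-1.645 -6.522  0.075]
```

Request:
{"fn": "send_rows", "kwargs": {"motion": [-0.08, -0.3, 0, 0, 0, 0, -0.15, -0.6, 0, 0, 0, 0, -0.15, -0.6, 0, 0, 0, 0, -0.15, -0.6, 0, 0, 0, 0, -0.15, -0.65, 0, 0, 0, 0, -0.15, -0.65, 0, 0, 0, 0, -0.15, -0.65, 0, 0, 0, 0, -0.15, -0.65, 0, 0, 0, 0, -0.15, -0.65, 0, 0, 0, 0, -0.15, -0.6, 0, 0, 0, 0, -0.13, -0.4, 0, 0, 0, 0, -0.08, -0.17, 0, 0, 0, 0]}}

```text
clock: 25.5
eef_pos: [0.5149, -0.0258, 0.2567]
tool_rot: [-0.0, 1.0, 0.0, -0.001]
ft_force: [-0.5, -0.9, -2.2]
gripper_width: 0.0472
```

Request:
{"fn": "send_rows", "kwargs": {"motion": [0, 0, 0, 0, 0, 0, 0, 0, 0, 0, 0, 0]}}

```text
clock: 25.7
eef_pos: [0.516, -0.0283, 0.2574]
tool_rot: [0.0, 1.0, -0.001, -0.0]
ft_force: [-0.2, -1.1, -2.7]
gripper_width: 0.0472
```

Run:
```python
from h import *
delta([.5172,-.0285,.14])
```

```text
t 25.7 pos [ 0.516  -0.0283  0.2574] yaw x -0.0022 tilt [-0.0007 -0.0007] F [-0.2  -1.08 -2.67] w 0.0472 j [-1.640e-01  9.000e-03  1.350e+00 -1.000e-03  1.783e+00  1.409e+00]
tool shift/50mm [2.500e-02 2.000e-03 2.347e+00]
```

Request:
{"fn": "send_rows", "kwargs": {"motion": [0.02, 0, 0.3, 0, 0, 0, 0, 0, 0.3, 0, 0, 0, 0, 0, 0.15, 0, 0, 0, 0, 0, 0.15, 0, 0, 0, 0, 0, 0.15, 0, 0, 0, 0, 0, 0.15, 0, 0, 0, 0, 0, 0.15, 0, 0, 0, 0, 0, 0.15, 0, 0, 0]}}

```text
clock: 26.5
eef_pos: [0.5169, -0.0276, 0.1822]
tool_rot: [0.0, 1.0, -0.001, -0.0]
ft_force: [-0.2, 0.3, -2.1]
gripper_width: 0.0475
```

Request:
{"fn": "send_rows", "kwargs": {"motion": [0, 0, 0.15, 0, 0, 0, 0, 0, 0.15, 0, 0, 0, 0, 0, 0.15, 0, 0, 0, 0, 0, 0.15, 0, 0, 0, 0, 0, 0.15, 0, 0, 0, 0, 0, 0.1, 0, 0, 0, 0, 0, 0, 0, 0, 0]}}

```text
clock: 27.2
eef_pos: [0.5164, -0.0275, 0.1393]
tool_rot: [-0.0, 1.0, -0.001, -0.001]
ft_force: [-0.9, -0.2, -2.4]
gripper_width: 0.0471
```

Request:
{"fn": "send_rows", "kwargs": {"motion": [0, 0, 0.08, 0, 0, 0, 0, 0, 0.05, 0, 0, 0, 0, 0, 0, 0, 0, 0]}}

```text
clock: 27.5
eef_pos: [0.5169, -0.0276, 0.1337]
tool_rot: [0.0, 1.0, -0.001, -0.0]
ft_force: [0.0, -0.6, -2.8]
gripper_width: 0.0478
```

Request:
{"fn": "send_rows", "kwargs": {"motion": [0, 0, 0.07, 0, 0, 0, 0, 0, 0, 0, 0, 0]}}

```text
clock: 27.7
eef_pos: [0.5169, -0.0276, 0.1301]
tool_rot: [0.0, 1.0, -0.001, -0.0]
ft_force: [0.9, 0.2, -2.6]
gripper_width: 0.0475
```

Request:
{"fn": "send_rows", "kwargs": {"motion": [0, 0, 0.05, 0, 0, 0, 0, 0, 0, 0, 0, 0]}}

```text
clock: 27.9
eef_pos: [0.5175, -0.0275, 0.1293]
tool_rot: [0.0, 1.0, -0.001, 0.001]
ft_force: [-1.2, -0.1, 2.3]
gripper_width: 0.0476
```

Request:
{"fn": "send_rows", "kwargs": {"motion": [0, 0, 0.03, 0, 0, 0, 0, 0, 0, 0, 0, 0]}}

```text
clock: 28.1
eef_pos: [0.5181, -0.0275, 0.1293]
tool_rot: [0.0, 1.0, -0.001, 0.002]
ft_force: [-1.0, 1.1, 8.6]
gripper_width: 0.0474
```

Request:
{"fn": "send_rows", "kwargs": {"motion": [0, 0, -0.04, 0, 0, 0, 0, 0, 0, 0, 0, 0, 0, 0, 0, 0, 0, 0, 0, 0, 0, 0, 0, 0], "hand": 0.35}}

```text
clock: 28.5
eef_pos: [0.5169, -0.0277, 0.128]
tool_rot: [0.0, 1.0, -0.001, -0.0]
ft_force: [-0.6, 0.0, 0.3]
gripper_width: 0.0638
```

Request:
{"fn": "send_rows", "kwargs": {"motion": [0, 0, -0.3, 0, 0, 0, 0, 0, -0.5, 0, 0, 0, 0, 0, -0.5, 0, 0, 0, 0, 0, -0.6, 0, 0, 0, 0, 0, -0.6, 0, 0, 0, -0.3, 0.6, 0, 0, 0, 0, -0.3, 0.8, 0, 0, 0, 0, -0.3, 0.8, 0, 0, 0, 0, -0.3, 0.8, 0, 0, 0, 0, -0.3, 0.6, 0, 0, 0, 0, 0, 0, 0, 0, 0, 0]}}

```text
clock: 29.6
eef_pos: [0.4403, -0.2107, 0.2545]
tool_rot: [0.001, 1.0, -0.004, 0.0]
ft_force: [-0.2, 0.8, -0.3]
gripper_width: 0.063
```

Run:
```python
from h import *
import pickle
st()
a=cam('scene','s7.png');b=cam('top','t7.png');pickle.dump((a,b),open('c7.pkl','wb'))
c=lambda i,x,y:cv2.resize(i[y:y+120,x:x+120],(400,400),interpolation=cv2.INTER_CUBIC)
cv2.imwrite('pics/f7.png',np.hstack([c(a['pixels'],230,150),c(b['pixels'],205,150)]))
```

```text
t 29.6 pos [ 0.4403 -0.2107  0.2545] yaw x -0.0074 tilt [ 0.0002 -0.002 ] F [-0.23  0.76 -0.27] w 0.063 j [-0.561 -0.056  1.42  -0.002  1.777  1.016]
```

View pics/f7.png

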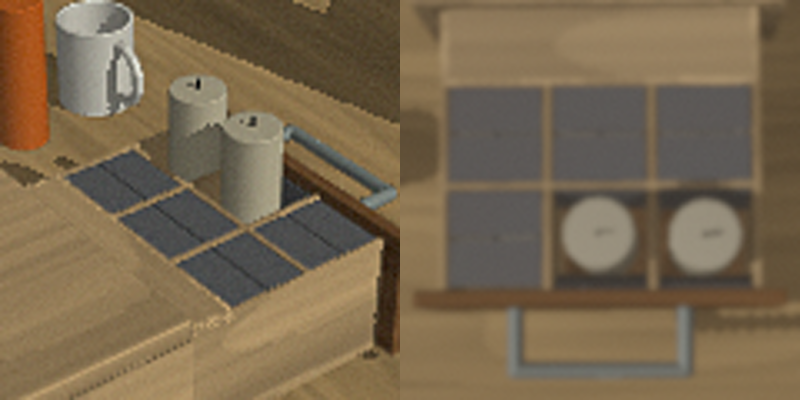

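View pics/t7.png

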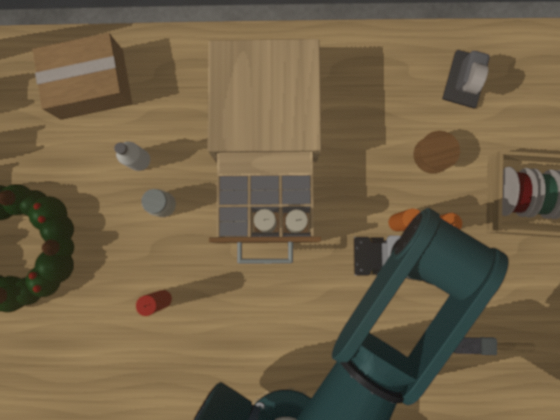

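Run:
```python
from h import *
import pickle
a,b=pickle.load(open('c7.pkl','rb'));a1,b1=pickle.load(open('c1.pkl','rb'))
k=120/400
for us,ut in (((252,127),(198,234)),((197,88),(305,236))):
    P,e=tri(a,(230+us[0]*k,150+us[1]*k),b,(205+ut[0]*k,150+ut[1]*k)); print(P.round(4),round(e,4))
print('bar',[onz(b,(205+u[0]*k,150+u[1]*k),.108).round(4)[:2].tolist() for u in ((114,371),(286,369))])
st()
```

```text
[0.5179 0.0441 0.1718] 0.0009
[ 0.5162 -0.0274  0.1729] 0.0009
bar [[0.4251, 0.1064], [0.4262, -0.0149]]
t 29.7 pos [ 0.4417 -0.2079  0.2544] yaw x -0.0033 tilt [ 0.0012 -0.0001] F [ 0.31  0.88 -0.18] w 0.0632 j [-5.560e-01 -5.600e-02  1.420e+00  1.000e-03  1.777e+00  1.018e+00]
```

Both candle tops measure z ≈ 0.172, which fits about 59 mm above the flaps. Both stand upright in their pockets, and the bar is still at x ≈ 0.425, so the drawer is fully out. The bystanders are where they were and the arm is clear, so I'm handing in.

Run:
```python
from h import *
arm.job_done()
```

```text
the job is handed in; nothing more can be done
```

Both tall candles now stand in the two empty pockets (front middle and front right), and the drawer is left fully out. I handed the job in at about 30 s on the robot's clock; it gives no verdict.

**What I did**
- **Drawer:** I pulled it by the bar about 199 mm, until it met its stop.
- **Feeling the flaps:** pocket 2 (front right) gave to about 30 mm and pocket 1 (front middle) to nearly 40 mm. Pocket 0 (front left) stopped hard at about 14 mm with 11 N. I did not probe the rear row, since both empty pockets were already found.
- **Candles:** I lowered candle A into pocket 1 and candle B into pocket 2. Each went down slowly until it pressed on the floor at about 8 N, and only then did I release it.

**Last checks**
- **Height:** the two-view measurement put both tops at z ≈ 0.172, about 58 mm above the flaps and near the stated 59 mm. The arm's height at contact put both undersides at about 0.026, roughly 6 mm above my estimate of the floor, which is within the 16 mm allowed.
- **Position:** both candles looked upright and within about 2 mm of their pocket centres.
- **Drawer:** the bar was still at x ≈ 0.425, so the drawer had not moved.
- **Bystanders:** the jar, bottle and reel looked unmoved in the last top picture. The arm covered the mug there, but the scene picture shows it upright, apparently where it was, and it was never touched.

No check failed. The small disagreements were 1–5 mm between the two views and 2–3 mm of drift in the arm's position reading.

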